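# Weigh a gas sample cylinder on the hanging spring balance

## Task

Weigh the sample cylinder that has the red handwheel: gently hang it upright by its wire loop in the hook of the spring balance, easing its weight onto the spring so gradually that the hook never bounces and is never pulled to its stop, and let go of it. When it hangs still, slide the orange-finned marker on the yellow rule level with the balance's red pointer to mark the reading, and leave the cylinder hanging, nothing else on the bench disturbed.

Things in the scene. Friction and masses are not known exactly. Their poses are not given: they have to be found in the camera images.
- red_cylinder: steel sample cylinder, red band and handwheel, 0.2 to 0.5 kg (not known). Origin: its flat underside, z up. Body 38 mm in diameter to 88 mm, shoulder to 101, brass valve block (22 in x, 26 in y) to 113; over it a 5 mm wire loop in its y-z plane, 18 mm wide inside, arched top at 153 mm inside, 158 overall. Handwheel, 29 mm wide, 28 mm out on its +x side. Stands on the bench.
- red_cylinder_loop (a point): centre of the wire at the top of the red cylinder's loop, 155.5 mm above its underside, on its axis; axes as the cylinder's (the wire runs along y here).
- green_cylinder: a second cylinder of the same shape with green band and wheel; to be left alone. Origin at its underside.
- stand: fixed stand of the spring balance. Origin on the bench right below the hook; -x, where the hook opens, roughly faces the robot. Grey base 14 mm thick, x -45 to 120, y -40 to 170 mm; steel upright at x 85; white balance tube 28 mm thick above the hook, heights 329 to 500 mm; yellow rule upright at y +120, 30 mm wide, 395 high.
- hook_seat (a point): where the loop's wire centre rests in the hook; moves with the hook, axes as the stand's; 265 mm high unloaded. The hook is a J of 5 mm wire in the stand's x-z plane: its point is 14 mm to -x, topping out 15 mm above this seat; the shank closes it 41 mm above, its back is 14 mm to +x. A loop goes in from -x over the point, then down, its wire along the stand's y.
- hook (a joint): how far the hook is drawn down (m): 0 unloaded, stop at 0.085. The spring gives 65 N/m, lightly damped (it bounces if the load is let go suddenly).
- pointer (a point): tip of the red pointer arm, which is fixed to the hook rod and moves down with it: 95 mm to the stand's +y side of the hook line, 50 mm above the hook seat. It points at the rule's near edge.
- marker_index (a point): tip of the marker's index, at the middle of its height, at the rule's edge facing the pointer. Level with the pointer tip = reading marked.
- marker_fin (a point): grip point of the marker: in the middle of the orange fin's height, a plate 10 mm thick (stand's y), 24 mm high, that stands out 64 mm from the rule to the stand's -x side; this point is 44 mm out, 120 mm to the stand's +y side of the hook line and at the height of the index.
- marker (a joint): marker's way down the upright rule (m): 0 level with the unloaded pointer, negative above it; from -0.03 to 0.1. It stays by friction, about 2.5 N to slide.
- red_bottle: reagent bottle with blue cap, 68 mm wide, 150 mm high, a bystander. Origin at its underside.
- beaker: glass beaker 68 mm wide, 90 mm high, a bystander. Origin at its underside.
- check_weight: brass weight 32 mm wide, 47 mm high, a bystander. Origin at its underside.
- spanner: spanner 160 mm long lying flat on the bench, a bystander.
- dishes: stack of two culture dishes 92 mm wide, 32 mm high, a bystander. Origin at its underside.
- wide_bottle: white-capped wide-mouth bottle 74 mm wide, 150 mm high, a bystander. Origin at its underside.
- pipette_filler: white and red pistol-shaped pipette filler lying on the bench, about 190 mm long, 36 mm high, a bystander.
There are look-alikes about, which are no part of the job. What is shaped like the red_cylinder but blue is not meant.

How it is judged:
By the outcome, as a careful person would: the job done as asked, in the order asked, and still so for the second after the job is handed in, with the robot touching nothing.
It also fails if it takes over 72 s, if anything falls off the work surface, if the arm or the gripper's body presses on something with over 40 N, if the wrist force passes 120 N, or if a joint passes its speed limit or range.

## Robot

A 6-joint arm with a two-finger parallel gripper is mounted at the origin on the work surface. World frame = base frame: x ahead of the robot, y to its left, z up, the work surface at z = 0. Lengths are in m, angles in degrees, forces in N, time in s.
With the tool pointing down it reaches from about 0.275 to 0.75 m from the base axis. Payload 10.2 kg.
Tool frame: the origin (TCP) lies at the very end of the fingers, on their centre line; the grasp point (between the pads) lies 19 mm behind it; y points along the fingers, x is the direction in which the jaws open and shut, and the axes are right-handed (so a half turn about y gives the same grasp; the last joint's range is limited). The gripper opens to 88 mm and grips with 3 to 60 N. Pads are 18 mm wide; open, the fingers measure 123 mm over their backs; the gripper's body (75 mm by 187 mm) begins 45 mm behind the grasp point.
Start: joints at [-84.19, 17.928, 85.812, -0, 76.261, -12.8], TCP at [0.168, -0.498, 0.239] pointing down, gripper open.
Joint ranges: [-168.41, 168.41], [-55.51, 124.54], [10.69, 146.95], [-70.63, 250.63], [1, 178], [-165.06, 165.06]. Speed limits (degrees/s): [136.94, 136.94, 172.46, 180, 180, 180].

## Interface

Orientations are given as a 3x3 rotation matrix whose columns are the frame's x, y, z axes.
In Python, from bench import manip gives the robot as it stands.
- The arm moves only by the tool send_rows, never from a script. Its argument "deltas" is one flat list of numbers, 7 for each row, row after row: the shift along the tool's x, y, z in mm, then the turn, a rotation vector about the tool's x, y, z in degrees, then the gripper's target within -1 to 1 (fully open at 1, half-way at 0, shut at -1). A call has exactly 5 rows; each row is the pose to reach, as a shift and turn from the pose commanded when the call began, along the tool's axes at that moment; what a row does not reach only later rows make up. A row lasts 1/8 s, in which the tool goes at most 62.5 mm and 10.7 degrees, less where a joint would pass 70% of its speed; a pose out of reach is approached as far as the arm can. A call with a gripper value outside its range is refused whole. The fingers move at their own pace and stop on an object; "force" is the grip in N (left out, the last holds). Time passes only in rows, so rows that repeat a pose let the fingers close, or fill a call up. It gives the time, the measured TCP pose, the force and the opening at its end, in the units of the state.
- manip.observe(): the state, without advancing time (a new reading comes with each control period).
- manip.grab_frame(name): name is "scene" or "top"; returns a dict with "frame" (384x512x3 uint8, blue, green, red), "depth" (384x512 float32, m along the optical axis (not along the pixel's ray), 0 where there is no reading), "fx", "fy", "cx", "cy" (pixels), "k1" (the pictures are not rectified: a ray, as slopes to the right and down, at radius r is drawn at 1 + k1 r^2 times it, then the intrinsics apply), "R" (3x3) and "t" (3): a world point X has camera coordinates R X + t. Camera axes: x right, y down, z forward; pixel columns grow to the right and rows downward; lengths in m; the calibration is good to about 2 mm. A picture is of the moment at which its call begins.
- manip.sign_off(): hands the job in, once; it reports no verdict.
The state is a dict: "time": time; "joints": joint angles; "dq": joint speeds; "joint_torque": joint torques, N m; "tcp_pos": TCP position; "tcp_rot": TCP orientation; "force": force on the tool from outside, world axes, zero at the start; "torque": the same for the moment, N m; "grip_width": finger opening in m.
Only numpy, scipy, OpenCV 4.12 (cv2) and the standard library are available. Lean on these libraries where they do the work, as an engineer would, in place of code of your own. Each camera call takes 0.05 s, during which the arm holds its last target. There are 200 camera calls.

## Working session

There is one attempt and no reset: what is moved stays moved. The work goes in short steps, Python scripts to look and compute and a tool call to move; the robot and the scene stay as the last step left them, time stands still between calls to the robot, and variables do not carry over. Pictures are saved under pics/ and viewed, about 8 in all and at most 12, crops included, and the job is handed in when it is done.

Besides the shell and the picture viewer there is one more tool, called in YAML: its name, and indented under it one key for each argument. send_rows: Moves the arm, as the interface text tells. Its arguments: {"type":"object","properties":{"deltas":{"type":"array","items":{"type":"number"}},"force":{"type":"number"}},"required":["deltas"]}

```bash
ls; mkdir -p pics
cat > h.py <<'E'
import numpy as np, cv2, pickle
from bench import manip
def grab(n):
    f=manip.grab_frame(n); pickle.dump(f,open(f'{n}.pkl','wb')); return f
def load(n): return pickle.load(open(f'{n}.pkl','rb'))
def ray(f,u,v):
    K=np.array([[f['fx'],0,f['cx']],[0,f['fy'],f['cy']],[0,0,1.]])
    p=cv2.undistortPoints(np.array([[[u,v]]],float),K,np.array([f['k1'],0,0,0,0.]))[0,0]
    return np.array([p[0],p[1],1.])
def pt(f,u,v,d=None):
    if d is None:
        d=f['depth'][int(round(v)),int(round(u))]
    R=np.array(f['R']);t=np.array(f['t'])
    return R.T@(ray(f,u,v)*d-t)
def atz(f,u,v,z):
    R=np.array(f['R']);t=np.array(f['t']); c=-R.T@t; r=R.T@ray(f,u,v)
    return c+r*(z-c[2])/r[2]
def proj(f,X):
    R=np.array(f['R']);t=np.array(f['t']); p=R@np.array(X)+t; a=p[:2]/p[2]; a=a*(1+f['k1']*(a@a))
    return a*[f['fx'],f['fy']]+[f['cx'],f['cy']]
E
python3 - <<'E'
from h import *
for n in('scene','top'):
    f=grab(n); cv2.imwrite(f'pics/{n}0.png',cv2.resize(f['frame'],(800,600),interpolation=cv2.INTER_CUBIC))
    print(n,f['fx'],f['cx'],f['cy'],f['k1'],np.round(-np.array(f['R']).T@f['t'],3),np.round(f['R'],2).tolist())
s=manip.observe();print(s)
E
```

```text
pics
scene 424.73058567423305 255.0178271957178 190.371653823092 -0.03069622290611043 [1.539 0.099 0.849] [[-0.14, 0.99, 0.01], [0.54, 0.09, -0.84], [-0.83, -0.11, -0.55]]
top 481.419896260565 261.5833735819327 191.2311606695451 -0.17814732488200213 [ 0.262 -0.015  1.687] [[0.03, -1.0, 0.01], [-0.98, -0.03, -0.17], [0.17, -0.01, -0.99]]
{'time': 0.1, 'joints': array([-8.41926277e+01,  1.79548259e+01,  8.58482196e+01,  5.28476281e-04,
        7.62606460e+01, -1.28004595e+01]), 'dq': array([ 0.00986413, -0.16432854, -0.15339186,  0.07484384,  0.14019816,
       -0.02237484]), 'joint_torque': array([ 2.01003277e-03, -4.02817547e+01, -2.52646101e+01,  6.95212511e-02,
        3.42264434e-02, -5.22180426e-05]), 'tcp_pos': array([ 0.16748527, -0.49734452,  0.23824035]), 'tcp_rot': array([[ 3.19086722e-01, -1.03565440e-04,  9.47725516e-01],
       [-9.47724904e-01,  1.10682812e-03,  3.19086637e-01],
       [-1.08201560e-03, -9.99999382e-01,  2.55022610e-04]]), 'force': array([-0.23290506, -1.07979267, -0.53693505]), 'torque': array([-0.01353259, -0.0136418 , -0.02392553]), 'grip_width': 0.08790159762475153}
```

View pics/scene0.png

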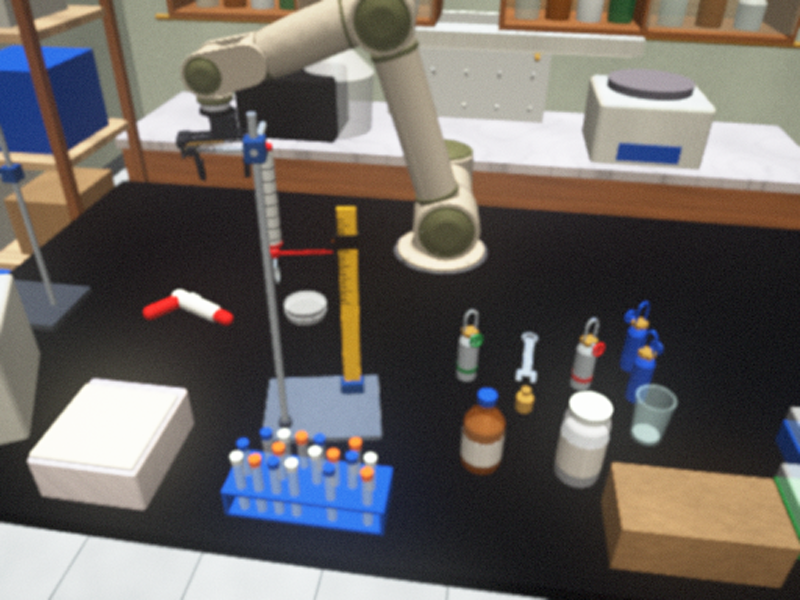

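View pics/top0.png

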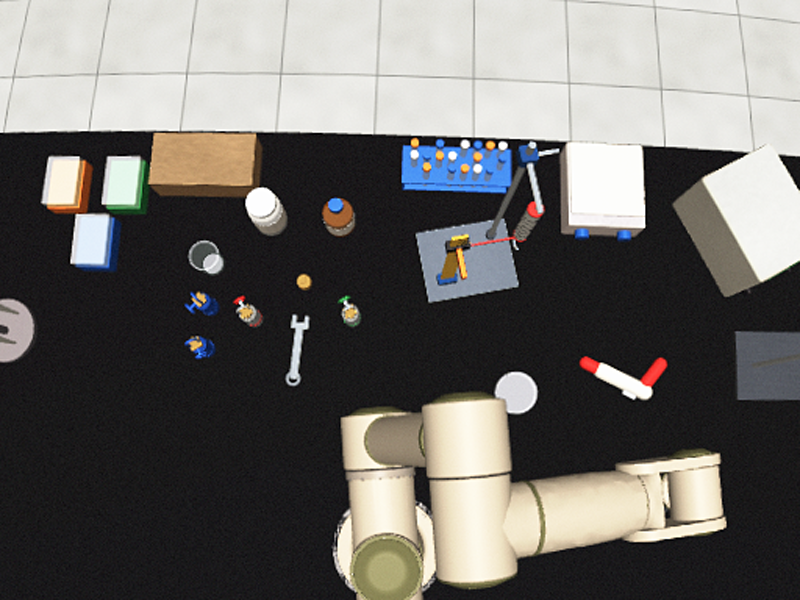

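Run:
```python
from h import *
def crop(f,x0,y0,w,h,s):
    c=cv2.resize(f['frame'][y0:y0+h,x0:x0+w],None,fx=s,fy=s,interpolation=cv2.INTER_CUBIC)
    for i in range(0,w,10):
        cv2.line(c,(i*s,0),(i*s,8 if (x0+i)%50 else 20),(0,255,255),1)
    for i in range(0,h,10):
        cv2.line(c,(0,i*s),(8 if (y0+i)%50 else 20,i*s),(0,255,255),1)
    return c
t=load('top');s=load('scene')
a=crop(t,140,180,50,40,8); b=crop(s,350,190,50,70,8)
A=np.zeros((560,800,3),np.uint8); A[:320,:400]=a; A[:,400:]=b
cv2.imwrite('pics/c1.png',A)
a=crop(t,260,90,90,110,5); b=crop(s,160,70,70,120,5)
A=np.zeros((600,800,3),np.uint8); A[:550,:450]=a; A[:600,450:]=b
cv2.imwrite('pics/c2.png',A)
```

```text
(no output)
```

View pics/c1.png

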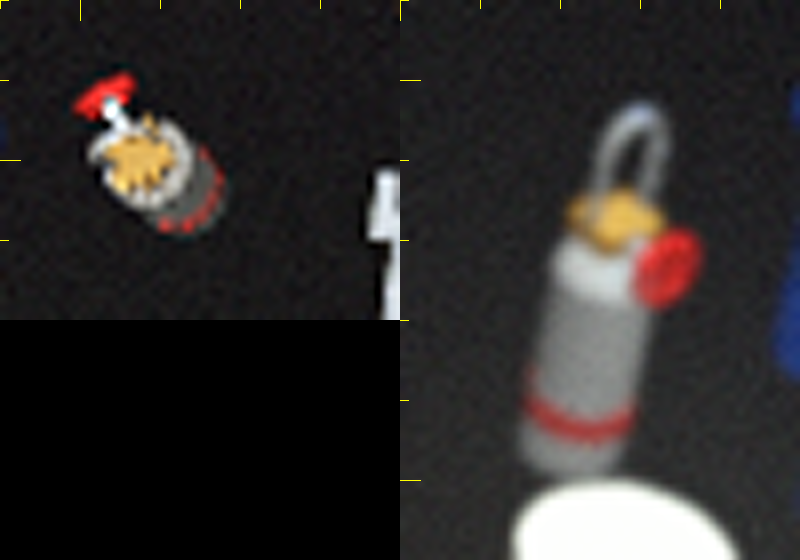

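View pics/c2.png

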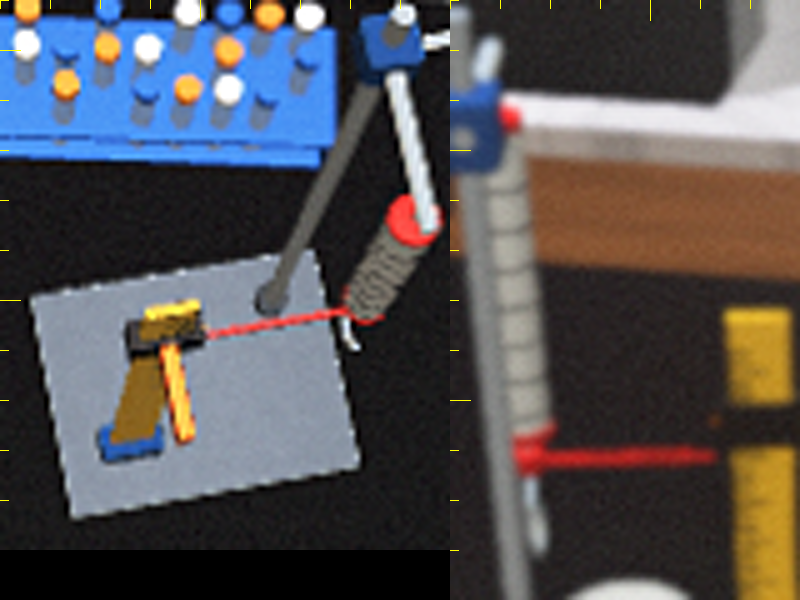

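```bash
cat > m.py <<'E'
from h import *
t=load('top');s=load('scene')
def c(px,py,x0,y0,k): return ((px+.5)/k-.5+x0,(py+.5)/k-.5+y0)
st=[(120,170),(120,-40),(-45,-40),(-45,170)]
W=np.array([atz(t,*c(x,y,260,90,5),.014)[:2] for x,y in[(32,297),(315,250),(358,467),(74,518)]])
S=np.array(st)/1000.
# rigid fit
a,b=S.mean(0),W.mean(0);H=(S-a).T@(W-b);U,_,V=np.linalg.svd(H);R=V.T@np.diag([1,np.linalg.det(V.T@U.T)])@U.T
o=b-R@a;print('stand',o,'yaw',np.degrees(np.arctan2(R[1,0],R[0,0])),'res mm',np.round(1000*(S@R.T+o-W),1).tolist())
def sp(x,y,z): return np.r_[R@np.array([x,y])+o,z]
def out(n,X): print(n,'top',np.round(proj(t,X),1),'scene',np.round(proj(s,X),1))
out('seat',sp(0,0,.265));out('pointer',sp(0,.095,.315));out('rule top',sp(0,.12,.395));out('fin tip',sp(-.064,.12,.315))
print('red block top',atz(t,*c(140,160,140,180,8),.113),'depth',pt(t,*c(140,160,140,180,8)))
print('wheel top',atz(t,*c(104,95,140,180,8),.107),'depth',pt(t,*c(104,95,140,180,8)))
print('loop scene',atz(s,*c(238,110,350,190,8),.1555))
print('wheel scene',atz(s,*c(268,268,350,190,8),.107),'depth',pt(s,*c(268,268,350,190,8)))
print('bottom front rim scene',atz(s,*c(172,478,350,190,8),0), 'bottom rim top',atz(t,*c(205,230,140,180,8),0))
for n,u,v,z in[('wide',265,205,.15),('spanner1',300,320,0),('spanner2',293,380,0),('beaker',203,254,.0),('blueA',200,303,.1),('blueB',198,348,.1),('green',349,315,.11),('brass',304,281,.047),('bottle',338,210,.15),('dish',516,392,.03)]:
  print(n,np.round(atz(t,u/1.5625,v/1.5625,z),3))
E
python3 m.py
```

```text
stand [ 0.62342201 -0.22974382] yaw 11.733308864934127 res mm [[0.7, 1.4], [1.4, -0.4], [-1.2, -2.6], [-1.0, 1.6]]
seat top [329.1 156. ] scene [177.6 177.6]
pointer top [300.2 157.2] scene [213.1 160.2]
rule top top [294.  151.8] scene [221.8 131.7]
fin tip top [295.9 179.7] scene [222.8 148.5]
red block top [0.49564381 0.31894454 0.113     ] depth [0.49580728 0.31917778 0.11190094]
wheel top [0.52356953 0.33729864 0.107     ] depth [0.52225757 0.33553437 0.11491053]
loop scene [0.49612237 0.32068538 0.1555    ]
wheel scene [0.52396341 0.3367615  0.107     ] depth [0.53094878 0.33512544 0.11210933]
bottom front rim scene [ 5.17789295e-01  3.20303414e-01 -1.11022302e-16] bottom rim top [0.48196483 0.31169289 0.        ]
wide [0.722 0.285 0.15 ]
spanner1 [ 0.498  0.216 -0.   ]
spanner2 [0.361 0.226 0.   ]
beaker [0.645 0.452 0.   ]
blueA [0.514 0.423 0.1  ]
blueB [0.416 0.42  0.1  ]
green [0.496 0.098 0.11 ]
brass [0.579 0.206 0.047]
bottle [0.715 0.128 0.15 ]
dish [ 0.347 -0.271  0.03 ]
```

```bash
cat > p.py <<'E'
import sys
from h import *
from scipy.spatial.transform import Rotation as Ro
def Rt(h,tilt):
    h,a=np.radians([h,tilt]); y=np.array([np.cos(a)*np.cos(h),np.cos(a)*np.sin(h),-np.sin(a)])
    x=np.array([np.sin(h),-np.cos(h),0]); return np.c_[x,y,np.cross(x,y)]
def plan(p,h,tilt,start=None):
    if start is None: o=manip.observe(); start=(o['tcp_pos'],np.array(o['tcp_rot']))
    p=np.array(p); d=start[1].T@(p-start[0])*1000; r=Ro.from_matrix(start[1].T@Rt(h,tilt)).as_rotvec(degrees=True)
    print('tot',np.round(d,1),np.round(r,2),'n>=%.1f'%max(np.linalg.norm(d)/62.5,np.linalg.norm(r)/10.7)); return p,Rt(h,tilt)
if __name__=='__main__':
    st=None
    for a in sys.argv[1:]:
        v=list(map(float,a.split(','))); st=plan(v[:3],v[3],v[4],st)
E
python3 p.py .30,-.25,.33,18.6,75 .42,.02,.35,22,50 .4545,.30,.232,25,25 .4545,.30,.082,25,25 .512,.327,.052,25,25
```

```text
tot [-192.2  -91.5  204.5] [14.99 -0.   -0.06] n>=4.7
tot [-217.6   32.4  198.2] [24.99 -3.04  1.58] n>=4.7
tot [-246.7  178.4   29. ] [24.99 -1.84  2.4 ] n>=4.9
tot [   0.    63.4 -135.9] [0. 0. 0.] n>=2.4
tot [-0.2 70.3 -0.3] [0. 0. 0.] n>=1.1
```

send_rows:
  deltas: [-38, -18, 41, 3, 0, 0, 1, -77, -37, 82, 6, 0, 0, 1, -115, -55, 123, 9, 0, 0, 1, -154, -73, 164, 12, 0, 0, 1, -192, -91, 204, 15, 0, 0, 1]
  force: 25

```text
time: 0.72
tcp_pos: [0.3001, -0.2487, 0.3301]
tcp_rot: [[0.319, 0.247, 0.915], [-0.948, 0.084, 0.308], [-0.0, -0.965, 0.261]]
force: [0.4, 0.4, 0.5]
grip_width: 0.0884
```

send_rows:
  deltas: [-43, 6, 40, 5, -0.6, 0.3, 1, -87, 13, 79, 10, -1.2, 0.6, 1, -130, 19, 119, 15, -1.8, 0.9, 1, -174, 26, 158, 20, -2.4, 1.3, 1, -218, 32, 198, 25, -3, 1.6, 1]

```text
time: 1.35
tcp_pos: [0.4194, 0.0214, 0.3503]
tcp_rot: [[0.374, 0.598, 0.709], [-0.928, 0.242, 0.285], [-0.001, -0.764, 0.645]]
force: [2.2, -0.9, 0.2]
grip_width: 0.0878
```

send_rows:
  deltas: [-49, 36, 6, 5, -0.4, 0.5, 1, -99, 71, 12, 10, -0.7, 1, 1, -148, 107, 17, 15, -1.1, 1.4, 1, -197, 143, 23, 20, -1.5, 1.9, 1, -247, 178, 29, 25, -1.8, 2.4, 1]

```text
time: 1.98
tcp_pos: [0.4477, 0.2364, 0.274]
tcp_rot: [[0.45, 0.779, 0.436], [-0.893, 0.404, 0.199], [-0.021, -0.479, 0.878]]
force: [1.6, 0.6, 1.0]
grip_width: 0.0884
```

```bash
python3 - <<'E'
from h import *
o=manip.observe();print(o['time'],o['joints'].round(1),o['tcp_pos'].round(4),o['tcp_rot'].round(3).tolist(),o['force'].round(2))
E
python3 p.py .4545,.30,.082,25,25 .512,.327,.052,25,25
```

```text
1.975 [  4.4  -6.8 128.9  94.   20.1 -14.4] [0.4477 0.2364 0.274 ] [[0.45, 0.779, 0.436], [-0.893, 0.404, 0.199], [-0.021, -0.479, 0.878]] [1.6  0.59 0.97]
tot [ -49.7  123.  -152.9] [ 3.63 -0.28 -2.12] n>=3.2
tot [-0.2 70.3 -0.3] [0. 0. 0.] n>=1.1
```

```bash
cat > kin.py <<'E'
from h import *
from scipy.spatial.transform import Rotation as Ro
from scipy.optimize import least_squares
def fk(q,P,s4=1,s6=1):
    d1,l,a2,a3,d4,d6=P
    Rz=Ro.from_euler('z',q[0],degrees=True); 
    A=Rz*Ro.from_euler('y',q[1],degrees=True); p=Rz.apply([0,l,d1])+A.apply([0,0,a2])
    B=A*Ro.from_euler('y',q[2],degrees=True); p=p+B.apply([a3,0,d4])
    C=B*Ro.from_euler('z',s4*q[3],degrees=True)*Ro.from_euler('y',q[4],degrees=True)
    D=C*Ro.from_euler('z',s6*q[5],degrees=True)
    return p+C.apply([0,0,d6]),C.as_matrix()[:,2],D.as_matrix()
E
python3 - <<'E'
from kin import *
q0=[-84.19263,17.95483,85.8482,0,76.26065,-12.80046];p0=[.16748527,-.49734452,.23824035]
o=manip.observe();q1=o['joints'];p1=o['tcp_pos'];R1=np.array(o['tcp_rot'])
for s4 in(1,-1):
  f=lambda P:np.r_[1e3*(fk(q0,P,s4)[0]-p0),1e3*(fk(q1,P,s4)[0]-p1),5*(P-[.3,.11,.4,0,.4,.25])]
  r=least_squares(f,[.3,.11,.4,0,.4,.25]);print(s4,r.x.round(4),r.fun.round(1),fk(q1,r.x,s4)[1],R1[:,1])
E
```

```text
1 [0.2201 0.1162 0.4316 0.0493 0.4023 0.2485] [-0.1 -0.   0.1 -0.   0.1 -0.1 -0.4  0.   0.2  0.2  0.  -0. ] [ 0.77928517  0.40430772 -0.47880048] [ 0.77928517  0.40430772 -0.47880048]
-1 [-7.9683  0.138   3.4808 -4.5115 -1.6871 -0.1216] [ 21.5   2.8  10.   -1.  -21.8  -9.8 -41.3   0.1  15.4 -22.6 -10.4  -1.9] [ 0.83183579 -0.28071216 -0.47880048] [ 0.77928517  0.40430772 -0.47880048]
```

```bash
cat >> kin.py <<'E'
P=[.2201,.1162,.4316,.0493,.4023,.2485]
lo=np.array([-168.41,-55.51,10.69,-70.63,1,-165.06]);hi=np.array([168.41,124.54,146.95,250.63,178,165.06])
def ik(p,R,q):
    y=R[:,1]
    f=lambda q:np.r_[1e2*(fk(q,P)[0]-p),10*(fk(q,P)[1]-y)]
    # position + finger axis (5 dof); J6 by difference
    r=least_squares(f,np.clip(q[:5],lo[:5]+.1,hi[:5]-.1),bounds=(lo[:5],hi[:5]),x_scale=30.) if 0 else least_squares(lambda v:f(np.r_[v,0]),np.clip(q[:5],lo[:5]+.1,hi[:5]-.1),bounds=(lo[:5],hi[:5]))
    D=fk(np.r_[r.x,0],P)[2]; T=C0
    v=D.T@R  # = Rz(q6)*T
    M=v@T.T; return np.r_[r.x,np.degrees(np.arctan2(M[1,0],M[0,0]))],np.abs(r.fun).max()
q0=np.array([-84.19263,17.95483,85.8482,0,76.26065,-12.80046])
R0=np.array([[.319087,-.0001,.947726],[-.947725,.0011,.319087],[-.00108,-1,.00026]])
C0=fk(q0,P)[2].T@R0
E
python3 - <<'E'
from kin import *
from p import Rt
o=manip.observe();q=o['joints']
print(C0.round(2).tolist(), ik(o['tcp_pos'],np.array(o['tcp_rot']),q))
for ha in(25,35,45):
 for tilt in(25,35,45):
  R=Rt(ha,tilt);y=R[:,1];g=np.array([.4965,.32,.06])+.019*y
  print('H',ha,tilt)
  qq=q
  for nm,p in(('up',g-.07*y+[0,0,.15]),('pre',g-.07*y),('g',g),('lift',g+[0,0,.2])):
    qq,e=ik(p,R,qq);print('  ',nm,qq.round(0),round(e,4))
  R=Rt(ha-18.8,tilt);y=R[:,1]
  for nm,p in(('place',np.array([.6234,-.2297,.17])+.019*y),('low',np.array([.6234,-.2297,.1])+.019*y)):
    for seed in(qq,[-20,20,90,90,40,0],[0,20,90,0,40,0]):
      q2,e=ik(p,R,seed)
      if e<.01:break
    print('  ',nm,q2.round(0),round(e,4))
E
```

```text
[[-1.0, -0.0, -0.0], [-0.0, 0.0, 1.0], [-0.0, 1.0, -0.0]] (array([  4.36179539,  -6.77250479, 128.8929447 ,  93.98982157,
        20.16374248, -14.39473923]), np.float64(5.551115123125783e-15))
H 25 25
   up [ 18.   6. 128. 161.  19. -75.] 0.0
   pre [ 18.  32. 131. 172.  48. -87.] 0.0
   g [ 19.  40. 120. 173.  45. -87.] 0.0
   lift [ 19.  11. 117. 159.  14. -72.] 0.0
   place [-45.  32. 104.  99.  46. -40.] 0.0
   low [-45.  40. 104. 107.  47. -52.] 0.0
H 25 35
   up [ 19.   3. 121.  84.   5.   3.] 0.0
   pre [ 19.  25. 127. 169.  27. -84.] 0.0
   g [ 20.  35. 118. 171.  28. -85.] 0.0
   lift [ 20.  10. 112.  53.   5.  35.] 0.0
   place [-43.  29. 100.  81.  39. -22.] 0.0
   low [-43.  37. 101.  92.  38. -36.] 0.0
H 25 45
   up [ 19.   4. 113.  13.  18.  74.] 0.0
   pre [ 19.  22. 121. 152.   8. -66.] 0.0
   g [ 20.  32. 114. 163.  12. -76.] 0.0
   lift [ 20.  10. 106.  11.  19.  76.] 0.0
   place [-41.  29.  96.  59.  37.  -0.] 0.0
   low [-41.  35.  98.  70.  34. -13.] 0.0
H 35 25
   up [ 10.   5. 128. 124.  28. -48.] 0.0
   pre [ 10.  32. 131. 150.  50. -81.] 0.0
   g [ 14.  40.
[... 787 characters left out ...]
 [  9.  40. 120. 135.  49. -74.] 0.0
   lift [  9.  11. 117. 102.  33. -32.] 0.0
   place [-49.  37.  94.  79.  63. -35.] 0.0
   low [-49.  44.  94.  83.  62. -43.] 0.0
H 45 35
   up [  5.   4. 120.  78.  32. -11.] 0.0
   pre [  5.  26. 126. 118.  36. -59.] 0.0
   g [ 11.  35. 117. 126.  35. -63.] 0.0
   lift [ 11.  10. 112.  74.  29.  -3.] 0.0
   place [-47.  34.  92.  68.  58. -24.] 0.0
   low [-47.  41.  93.  72.  55. -33.] 0.0
H 45 45
   up [  9.   4. 113.  49.  34.  19.] 0.0
   pre [  9.  22. 120.  93.  25. -30.] 0.0
   g [ 13.  33. 113. 105.  23. -40.] 0.0
   lift [ 13.  10. 106.  46.  32.  25.] 0.0
   place [-44.  33.  88.  54.  55. -11.] 0.0
   low [-44.  39.  90.  59.  51. -20.] 0.0
```

```bash
python3 p.py .4587,.2935,.19,35,25 .4587,.2935,.082,35,25 .5106,.3299,.052,35,25
```

```text
tot [-44.2  71.9 -57.6] [ 3.52 -4.79  6.81] n>=1.6
tot [  0.   45.6 -97.9] [0. 0. 0.] n>=1.7
tot [-0.  70.1 -0.4] [0. 0. 0.] n>=1.1
```

send_rows:
  deltas: [-11, 18, -14, 0.9, -1.2, 1.7, 1, -22, 36, -29, 1.8, -2.4, 3.4, 1, -33, 54, -43, 2.6, -3.6, 5.1, 1, -44, 72, -58, 3.5, -4.8, 6.8, 1, -44, 72, -58, 3.5, -4.8, 6.8, 1]

```text
time: 2.6
tcp_pos: [0.4589, 0.2918, 0.1886]
tcp_rot: [[0.572, 0.742, 0.351], [-0.82, 0.518, 0.243], [-0.001, -0.427, 0.904]]
force: [-0.3, 0.2, 1.2]
grip_width: 0.0881
```

```bash
python3 p.py .4587,.2935,.082,35,25 .5106,.3299,.052,35,25; python3 -c "
from h import *
f=grab('top');o=manip.observe();print(o['time'],o['joints'].round(1),o['tcp_pos'])
cv2.imwrite('pics/t1.png',cv2.resize(f['frame'][150:300,80:280],(800,600)))"
```

```text
tot [ -1.4  46.2 -96. ] [ 0.25 -0.11  0.07] n>=1.7
tot [-0.  70.1 -0.4] [0. 0. 0.] n>=1.1
2.65 [  9.4  11.  130.9 134.4  33.  -60.8] [0.45918343 0.2916414  0.18982658]
```

View pics/t1.png

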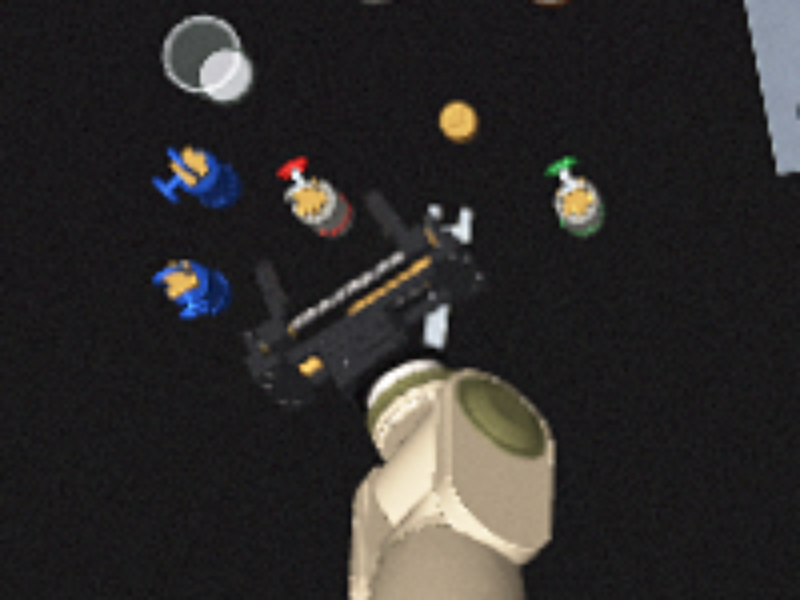

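```bash
python3 -c "
from h import *
f=load('top')
h=np.radians(35);a=np.array([np.cos(h),np.sin(h)]);l=np.array([-a[1],a[0]])
r=atz(f,158.5,199.7,.113)[:2];print(r)
for u,v,z in[(182,280,.113),(228,285,.08),(225,310,.03),(228,265,.1),(190,312,.107)]:
  p=atz(f,(u+.5)/4-.5+80,(v+.5)/4-.5+150,z)[:2];d=p-r;print(p.round(4),'along',(d@a).round(4),'lat',(d@l).round(4))
"
```

```text
[0.49533413 0.31406607]
[0.4248 0.4227] along 0.0046 lat 0.1294
[0.4254 0.3917] along -0.0127 lat 0.1037
[0.4086 0.4056] along -0.0186 lat 0.1247
[0.4402 0.3878] along -0.0029 lat 0.092
[0.399  0.4157] along -0.0206 lat 0.1385
```

```bash
python3 -c "
from h import *
f=load('top')
hsv=cv2.cvtColor(f['frame'],cv2.COLOR_BGR2HSV)
m=cv2.inRange(hsv,(10,90,90),(32,255,255))
n,_,st,c=cv2.connectedComponentsWithStats(m)
for i in range(1,n):
  if st[i,4]>8 and 100<c[i,0]<230 and 180<c[i,1]<230: print(c[i].round(1),st[i,4],atz(f,*c[i],.113).round(4))
m=cv2.inRange(hsv,(0,120,120),(8,255,255))
n,_,st,c=cv2.connectedComponentsWithStats(m)
for i in range(1,n):
  if st[i,4]>4 and 140<c[i,0]<170 and 180<c[i,1]<215: print('red',c[i].round(1),st[i,4],atz(f,*c[i],.107).round(4))
"
```

```text
[128.2 189.9] 26 [0.5253 0.4197 0.113 ]
[125.2 192.8] 13 [0.515 0.429 0.113]
[157.  199.4] 47 [0.4962 0.3192 0.113 ]
[223.8 200.1] 38 [0.5006 0.0961 0.113 ]
[176.9 221.1] 56 [0.4261 0.2482 0.113 ]
[124.7 220.3] 33 [0.4225 0.424  0.113 ]
red [152.6 191.4] 20 [0.5237 0.3373 0.107 ]
red [164.6 206.3] 7 [0.4747 0.2934 0.107 ]
```

send_rows:
  deltas: [0, 15, -32, 0, 0, 0, 1, -1, 31, -64, 0, 0, 0, 1, -1, 46, -96, 0, 0, 0, 1, -1, 81, -96, 0, 0, 0, 1, -1, 116, -96, 0, 0, 0, 1]

```text
time: 3.28
tcp_pos: [0.5131, 0.3297, 0.055]
tcp_rot: [[0.571, 0.744, 0.347], [-0.821, 0.518, 0.241], [-0.0, -0.422, 0.907]]
force: [1.1, 0.6, 0.1]
grip_width: 0.0884
```

send_rows:
  deltas: [0, 0, 0, 0, 0, 0, 1, 0, 0, 0, 0, 0, 0, 1, 0, 0, 0, 0, 0, 0, 1, 0, 0, 0, 0, 0, 0, 1, 0, 0, 0, 0, 0, 0, 1]

```text
time: 3.9
tcp_pos: [0.5117, 0.3292, 0.0545]
tcp_rot: [[0.572, 0.744, 0.347], [-0.821, 0.518, 0.242], [0.001, -0.423, 0.906]]
force: [0.3, 1.0, -0.5]
grip_width: 0.0882
```

```bash
python3 p.py .5104,.3297,.052,35,25; python3 -c "
from h import *
F=[]
for i in range(6):
  f=manip.grab_frame('top');F.append(manip.observe()['force'])
print(np.array(F).round(2)); o=manip.observe();print(o['tcp_pos'])"
```

```text
tot [-1.2  0.4 -2.6] [ 0.02 -0.03  0.14] n>=0.0
[[-0.11  0.02 -0.16]
 [ 0.7  -0.2   0.7 ]
 [-0.39  0.16  0.24]
 [ 0.18 -0.22 -0.15]
 [-0.33  1.09 -0.3 ]
 [ 0.18  0.46 -0.11]]
[0.51180097 0.32931768 0.05427975]
```

send_rows:
  deltas: [-1, 0, 0, 0, 0, 0, -1, -1, 0, 0, 0, 0, 0, -1, -1, 0, 0, 0, 0, 0, -1, -1, 0, 0, 0, 0, 0, -1, -1, 0, 0, 0, 0, 0, -1]
  force: 25

```text
time: 4.82
tcp_pos: [0.5113, 0.3301, 0.0544]
tcp_rot: [[0.572, 0.744, 0.347], [-0.821, 0.518, 0.242], [0.001, -0.423, 0.906]]
force: [1.3, -0.5, 1.4]
grip_width: 0.0399
```

send_rows:
  deltas: [0, 0, 0, 0, 0, 0, -1, 0, 0, 0, 0, 0, 0, -1, 0, 0, 0, 0, 0, 0, -1, 0, 0, 0, 0, 0, 0, -1, 0, 0, 0, 0, 0, 0, -1]

```text
time: 5.45
tcp_pos: [0.5114, 0.3301, 0.0544]
tcp_rot: [[0.572, 0.744, 0.347], [-0.821, 0.518, 0.242], [0.001, -0.423, 0.906]]
force: [1.5, -1.0, 1.7]
grip_width: 0.0373
```

send_rows:
  deltas: [0, -3, 7, 0, 0, 0, -1, 0, -8, 18, 0, 0, 0, -1, 0, -17, 36, 0, 0, 0, -1, 0, -30, 63, 0, 0, 0, -1, 0, -42, 91, 0, 0, 0, -1]

```text
time: 6.08
tcp_pos: [0.5111, 0.3303, 0.1558]
tcp_rot: [[0.572, 0.743, 0.347], [-0.821, 0.517, 0.243], [0.001, -0.424, 0.906]]
force: [0.7, 0.2, -3.1]
grip_width: 0.0372
```

```bash
python3 -c "
from h import *
F=[]
for i in range(16):
  f=manip.grab_frame('scene' if i%2 else 'top');F.append(manip.observe()['force'])
print(np.mean(F,0).round(2)); o=manip.observe();print(o['time'],o['tcp_pos'],np.array(o['tcp_rot']).round(3).tolist(),o['grip_width'])
f=grab('scene')
cv2.imwrite('pics/s1.png',cv2.resize(f['frame'][130:250,330:450],(600,600),interpolation=cv2.INTER_CUBIC))"
```

```text
[ 0.28  0.05 -2.75]
6.875 [0.51157122 0.33041275 0.15440942] [[0.572, 0.743, 0.347], [-0.82, 0.518, 0.242], [0.001, -0.423, 0.906]] 0.03734246161154138
```

View pics/s1.png

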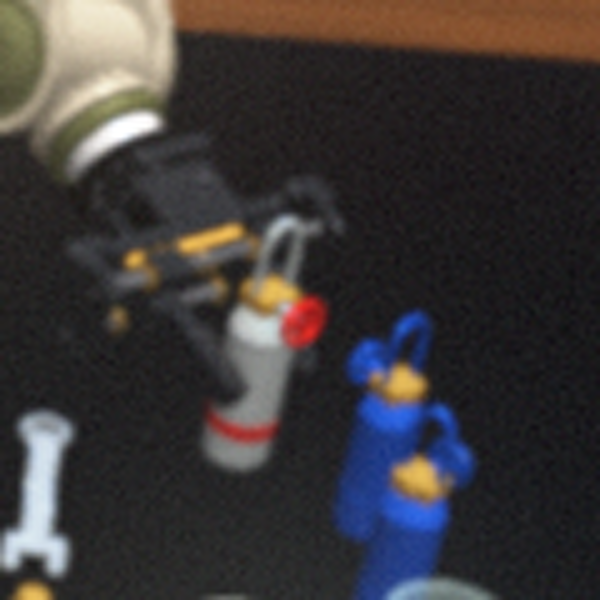

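```bash
python3 -c "
from h import *
f=load('scene');print('loop scene',atz(f,(288.5)/5-.5+330,(222.5)/5-.5+130,.2555).round(4))
t=grab('top')
for n,g in(('s',f),('t',t)):
  hsv=cv2.cvtColor(g['frame'],cv2.COLOR_BGR2HSV)
  for nm,lo,hi,z in(('brass',(10,90,90),(32,255,255),.213-(.004 if n=='s' else 0)),('red',(0,120,120),(8,255,255),.207)):
    m=cv2.inRange(hsv,lo,hi); k,_,st,c=cv2.connectedComponentsWithStats(m)
    for i in range(1,k):
      X=atz(g,*c[i],z)
      if st[i,4]>4 and abs(X[0]-.5)<.05 and abs(X[1]-.32)<.05: print(n,nm,c[i].round(1),st[i,4],X.round(4))
"
```

```text
loop scene [0.4982 0.3249 0.2555]
s brass [373.6 186.4] 5 [0.4933 0.2961 0.209 ]
s brass [383.3 188.3] 63 [0.4993 0.3224 0.209 ]
s red [390.5 193.9] 57 [0.5218 0.3398 0.207 ]
t brass [149.6 195. ] 53 [0.4945 0.3224 0.213 ]
t brass [162.2 208.2] 61 [0.4542 0.2797 0.213 ]
t red [145.  186.5] 23 [0.5219 0.3401 0.207 ]
```

```bash
python3 p.py .49,.16,.26,28,25 .48,-.06,.26,20,25 .503,-.254,.189,13.7,25; python3 -c "
from kin import *
from p import Rt
q=manip.observe()['joints'];print(q.round(0))
for p,h in(((.49,.16,.26),28),((.48,-.06,.26),20),((.503,-.254,.189),13.7),((.64,-.225,.189),13.7),((.64,-.225,.12),13.7)):
  q,e=ik(np.array(p),Rt(h,25),q);print(q.round(0),round(e,3))
"
```

```text
tot [ 127.6 -148.9   46.8] [ 0.03  2.94 -6.21] n>=3.2
tot [ 189.6 -101.6  -47.4] [-0.    3.38 -7.25] n>=3.5
tot [190.2 -10.5 -83.3] [-0.    2.66 -5.71] n>=3.3
[ 14.  23. 122. 144.  33. -68.]
[-13.  -2. 130.  99.  37. -31.] 0.0
[-50.  -1. 129.  81.  59. -31.] 0.0
[-63.  22. 115.  81.  63. -42.] 0.0
[-47.  30. 100.  88.  52. -33.] 0.0
[-47.  38. 101.  94.  52. -44.] 0.0
```

send_rows:
  deltas: [18, -21, 7, 0, 0.4, -0.9, -1, 46, -54, 17, 0, 1.1, -2.2, -1, 77, -90, 28, 0, 1.8, -3.7, -1, 105, -122, 39, 0, 2.4, -5.1, -1, 128, -149, 47, 0, 2.9, -6.2, -1]

```text
time: 7.6
tcp_pos: [0.4899, 0.1585, 0.2613]
tcp_rot: [[0.469, 0.801, 0.373], [-0.883, 0.425, 0.199], [0.001, -0.423, 0.906]]
force: [0.4, -0.3, -2.6]
grip_width: 0.0374
```

send_rows:
  deltas: [38, -20, -9, 0, 0.7, -1.4, -1, 76, -41, -19, 0, 1.4, -2.9, -1, 114, -61, -28, 0, 2, -4.3, -1, 152, -81, -38, 0, 2.7, -5.8, -1, 190, -102, -47, 0, 3.4, -7.2, -1]

```text
time: 8.22
tcp_pos: [0.48, -0.0622, 0.2611]
tcp_rot: [[0.343, 0.851, 0.397], [-0.94, 0.31, 0.145], [0.0, -0.423, 0.906]]
force: [0.7, 0.1, -2.5]
grip_width: 0.0372
```

send_rows:
  deltas: [42, -2, -18, 0, 0.6, -1.3, -1, 84, -5, -37, 0, 1.2, -2.5, -1, 127, -7, -56, 0, 1.8, -3.8, -1, 165, -9, -72, 0, 2.3, -4.9, -1, 190, -10, -83, 0, 2.7, -5.7, -1]

```text
time: 8.85
tcp_pos: [0.504, -0.2561, 0.1893]
tcp_rot: [[0.237, 0.88, 0.411], [-0.972, 0.215, 0.099], [-0.001, -0.423, 0.906]]
force: [0.1, 0.8, -3.0]
grip_width: 0.037
```

send_rows:
  deltas: [0, 0, 0, 0, 0, 0, -1, 0, 0, 0, 0, 0, 0, -1, 0, 0, 0, 0, 0, 0, -1, 0, 0, 0, 0, 0, 0, -1, 0, 0, 0, 0, 0, 0, -1]

```text
time: 9.48
tcp_pos: [0.5041, -0.2542, 0.1901]
tcp_rot: [[0.238, 0.88, 0.411], [-0.971, 0.216, 0.1], [-0.0, -0.423, 0.906]]
force: [-0.3, 0.7, -2.5]
grip_width: 0.0372
```

```bash
python3 p.py .503,-.254,.189,13.7,25
python3 - <<'E'
from h import *
s=grab('scene');t=grab('top')
a=cv2.resize(s['frame'][120:220,150:230],(480,600),interpolation=cv2.INTER_CUBIC) #6x
b=cv2.resize(t['frame'][130:230,285:338],(318,600),interpolation=cv2.INTER_CUBIC) #6x
cv2.imwrite('pics/p1.png',np.hstack([a,b]))
o=manip.observe();print(o['time'],o['tcp_pos'],o['joints'].round(0))
E
```

```text
tot [-0.5 -0.5 -1.4] [ 0.02  0.01 -0.08] n>=0.0
9.575 [ 0.50409441 -0.25435072  0.19001784] [-63.  21. 115.  81.  63. -41.]
```

View pics/p1.png

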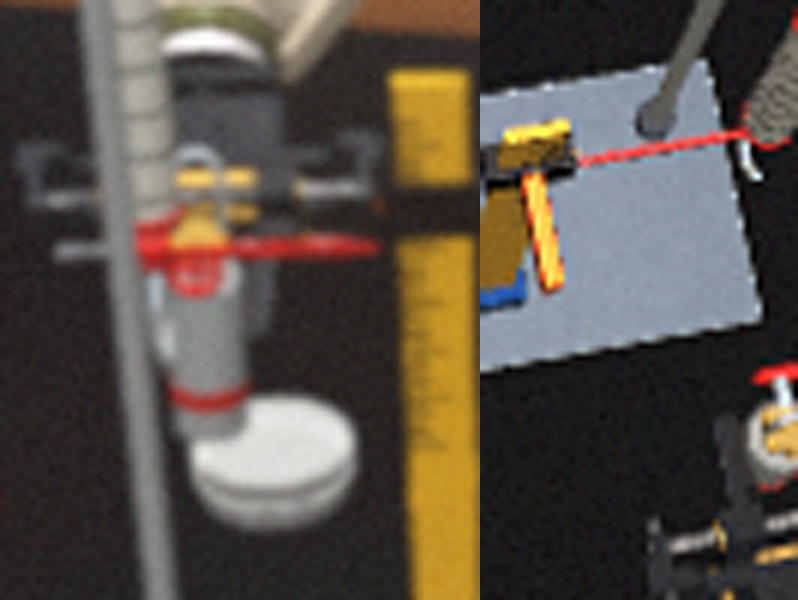

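Run:
```python
from m import *
t=load('top');s=load('scene')
print('---')
z0=.1356
B=atz;res={}
for n,g in(('s',s),('t',t)):
  hsv=cv2.cvtColor(g['frame'],cv2.COLOR_BGR2HSV)
  for nm,lo,hi,z in(('brass',(10,90,90),(32,255,255),z0+.113),('red',(0,120,120),(8,255,255),z0+.107)):
    m=cv2.inRange(hsv,lo,hi); k,_,q,c=cv2.connectedComponentsWithStats(m)
    for i in range(1,k):
      X=atz(g,*c[i],z)
      if q[i,4]>4 and abs(X[0]-.49)<.06 and abs(X[1]+.258)<.05: print(n,nm,c[i].round(1),q[i,4],X.round(4))
print('loop from scene',atz(s,(196)/6-.5+150,150/6-.5+120,z0+.158).round(4))
for nm,X in(('hook point top',(-.014,0,.280)),('hook point bend',(-.014,0,.265)),('seat bottom',(0,0,.2575)),('ptr tip',(0,.095,.315)),('ptr root',(0,0,.315)),('tube bottom',(0,0,.329)),('fin tip',(-.064,.12,.335))): out(nm,sp(*X))
```

```text
stand [ 0.62342201 -0.22974382] yaw 11.733308864934127 res mm [[0.7, 1.4], [1.4, -0.4], [-1.2, -2.6], [-1.0, 1.6]]
seat top [329.1 156. ] scene [177.6 177.6]
pointer top [300.2 157.2] scene [213.1 160.2]
rule top top [294.  151.8] scene [221.8 131.7]
fin tip top [295.9 179.7] scene [222.8 148.5]
red block top [0.49564381 0.31894454 0.113     ] depth [0.51216062 0.34251031 0.00195433]
wheel top [0.52356953 0.33729864 0.107     ] depth [ 0.54241212  0.36263748 -0.00661285]
loop scene [0.49612237 0.32068538 0.1555    ]
wheel scene [0.52396341 0.3367615  0.107     ] depth [3.77697485e-01 3.71018892e-01 1.62686187e-05]
bottom front rim scene [ 5.17789295e-01  3.20303414e-01 -1.11022302e-16] bottom rim top [0.48196483 0.31169289 0.        ]
wide [0.722 0.285 0.15 ]
spanner1 [ 0.498  0.216 -0.   ]
spanner2 [0.361 0.226 0.   ]
beaker [0.645 0.452 0.   ]
blueA [0.514 0.423 0.1  ]
blueB [0.416 0.42  0.1  ]
green [0.496 0.098 0.11 ]
brass [0.579 0.206 0.047]
bottle [0.715 0.128 0.15 ]
dish [ 0.347 -0.271  0.03 ]
---
s brass [182.  149.2] 20 [ 0.4363 -0.2738  0.2486]
s brass [189.5 149. ] 14 [ 0.4314 -0.252   0.2486]
s brass [182.6 157.5] 53 [ 0.4862 -0.2574  0.2486]
s brass [190. 155.] 15 [ 0.4682 -0.2403  0.2486]
s red [187.7 161.7] 183 [ 0.498  -0.2393  0.2426]
t brass [336.2 202. ] 50 [ 0.4845 -0.2544  0.2486]
t brass [324.6 219. ] 5 [ 0.4315 -0.2193  0.2486]
t brass [344.3 219.5] 74 [ 0.4317 -0.2794  0.2486]
t red [334.6 191.7] 20 [ 0.5172 -0.2506  0.2426]
loop from scene [ 0.4909 -0.2537  0.2936]
hook point top top [330.7 159.2] scene [177.6 170. ]
hook point bend top [330.  160.4] scene [178.1 174.9]
seat bottom top [328.7 156.6] scene [177.9 180. ]
ptr tip top [300.2 157.2] scene [213.1 160.2]
ptr root top [331.6 151.9] scene [175.9 161. ]
tube bottom top [332.3 150.7] scene [175.4 156.2]
fin tip top [296.5 178.3] scene [222.6 141.8]
```

send_rows:
  deltas: [1, 14, 6.6, 0, 0, 0, -1, 2.2, 36, 17, 0, 0, 0, -1, 3.4, 61, 28.5, 0, 0, 0, -1, 4.5, 82, 38.3, 0, 0, 0, -1, 5.2, 95, 44.4, 0, 0, 0, -1]

```text
time: 10.2
tcp_pos: [0.6086, -0.2336, 0.1898]
tcp_rot: [[0.239, 0.88, 0.411], [-0.971, 0.217, 0.1], [-0.001, -0.423, 0.906]]
force: [0.1, 0.6, -2.4]
grip_width: 0.0373
```

Run:
```python
from h import *
grab('top');grab('top');s=grab('scene');t=grab('top')
a=cv2.resize(s['frame'][130:205,155:205],(400,600),interpolation=cv2.INTER_CUBIC) #8x
b=cv2.resize(t['frame'][135:210,310:360],(400,600),interpolation=cv2.INTER_CUBIC) #8x
cv2.imwrite('pics/p2.png',np.hstack([a,b]))
o=manip.observe();print(o['time'],o['tcp_pos'],o['tcp_rot'].round(3).tolist())
```

```text
10.4 [ 0.60703023 -0.2343971   0.18972155] [[0.238, 0.88, 0.411], [-0.971, 0.216, 0.1], [-0.001, -0.423, 0.906]]
```

View pics/p2.png

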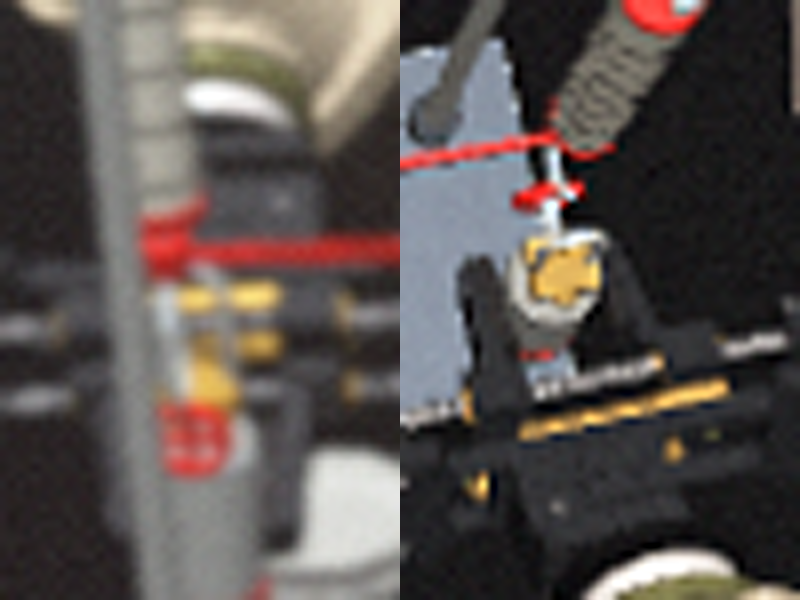

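```bash
python3 - <<'E' | sed -n '/---/,$p'
from m import *
t=load('top');s=load('scene');z0=.1897-.0544
print('---')
def lc(X): d=R.T@(np.array(X[:2])-o); return (d*1000).round(1)
for n,g in(('s',s),('t',t)):
  hsv=cv2.cvtColor(g['frame'],cv2.COLOR_BGR2HSV)
  for nm,lo,hi,z in(('brass',(10,90,90),(32,255,255),z0+.113),('red',(0,120,120),(8,255,255),z0+.107)):
    m=cv2.inRange(hsv,lo,hi); k,_,q,c=cv2.connectedComponentsWithStats(m)
    for i in range(1,k):
      X=atz(g,*c[i],z)
      if q[i,4]>4 and abs(X[0]-.6)<.05 and abs(X[1]+.235)<.03: print(n,nm,c[i].round(1),q[i,4],X.round(4),'stand',lc(X))
print('kin axis stand',lc((.5903,-.2385)))
for ly in(-.005,0,.005): out('loop top @%g'%ly,sp(-.034,ly,z0+.158)); out('wheel ctr',sp(-.034+.03,ly,z0+.107))
E
```

```text
---
s brass [187.1 172.6] 19 [ 0.5675 -0.2211  0.2483] stand [-53.   19.8]
s brass [181.1 176.8] 41 [ 0.5919 -0.2311  0.2483] stand [-31.1   5.1]
s red [179.1 184.1] 56 [ 0.6194 -0.2289  0.2423] stand [-3.8  1.6]
t brass [326.  165.8] 5 [ 0.5963 -0.2228  0.2483] stand [-25.2  12.3]
t brass [330.1 169. ] 45 [ 0.5866 -0.2356  0.2483] stand [-37.2   1.8]
t red [334.  153.6] 5 [ 0.6374 -0.2487  0.2423] stand [  9.9 -21.4]
t red [326.6 158.9] 8 [ 0.6197 -0.2256  0.2423] stand [-2.7  4.9]
kin axis stand [-34.2  -1.8]
loop top @-0.005 top [334.4 164.3] scene [175.9 161.9]
wheel ctr top [329.8 158.7] scene [176.6 184.1]
loop top @0 top [332.8 164.6] scene [177.8 161.9]
wheel ctr top [328.2 159. ] scene [178.5 184.1]
loop top @0.005 top [331.1 164.9] scene [179.7 161.8]
wheel ctr top [326.7 159.3] scene [180.4 184. ]
```

send_rows:
  deltas: [2.2, 5, 2.3, 0, 0, 0, -1, 2.5, 12, 5.6, 0, 0, 0, -1, 2.8, 20, 9.3, 0, 0, 0, -1, 3, 27, 12.6, 0, 0, 0, -1, 3.2, 31.7, 14.8, 0, 0, 0, -1]

```text
time: 11.02
tcp_pos: [0.6424, -0.2291, 0.1899]
tcp_rot: [[0.238, 0.88, 0.411], [-0.971, 0.216, 0.1], [-0.001, -0.423, 0.906]]
force: [-0.0, -0.6, -4.0]
grip_width: 0.0375
```

Run:
```python
from h import *
F=[]
for i in range(6): grab('top');F.append(manip.observe()['force'])
s=grab('scene');t=grab('top')
a=cv2.resize(s['frame'][130:205,155:205],(400,600),interpolation=cv2.INTER_CUBIC) #8x
b=cv2.resize(t['frame'][135:210,310:360],(400,600),interpolation=cv2.INTER_CUBIC) #8x
cv2.imwrite('pics/p3.png',np.hstack([a,b]))
o=manip.observe();print(o['time'],o['tcp_pos'],np.mean(F,0))
```

```text
11.425 [ 0.64178208 -0.22949848  0.18994934] [-0.19547446  0.04474098 -2.51246062]
```

View pics/p3.png

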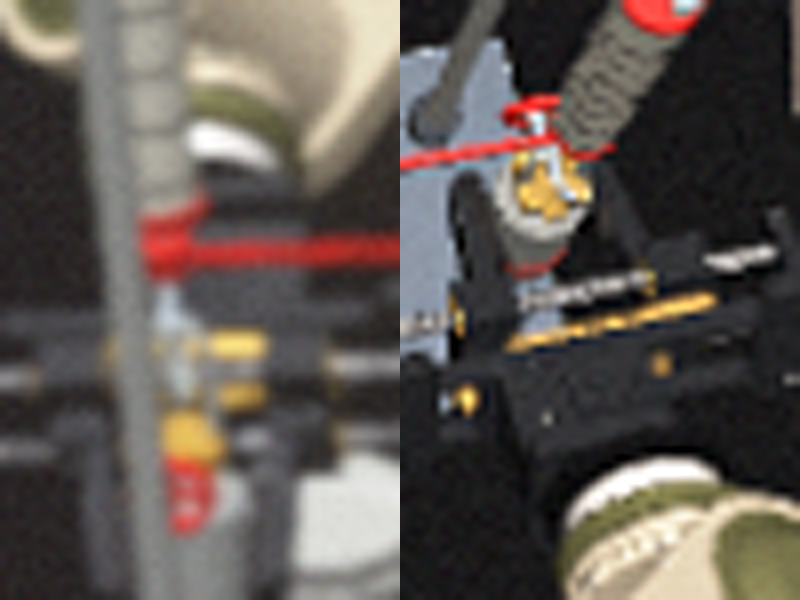

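send_rows:
  deltas: [0, 1.3, -2.7, 0, 0, 0, -1, 0, 3, -6.3, 0, 0, 0, -1, 0, 5, -10.9, 0, 0, 0, -1, 0, 7, -14.5, 0, 0, 0, -1, 0, 8.5, -18.1, 0, 0, 0, -1]

```text
time: 12.05
tcp_pos: [0.642, -0.2293, 0.1696]
tcp_rot: [[0.238, 0.88, 0.411], [-0.971, 0.216, 0.1], [-0.001, -0.423, 0.906]]
force: [0.4, 0.1, -3.2]
grip_width: 0.0373
```

send_rows:
  deltas: [0, 0.6, -1.4, 0, 0, 0, -1, 0, 1.3, -2.7, 0, 0, 0, -1, 0, 2.1, -4.5, 0, 0, 0, -1, 0, 3, -6.3, 0, 0, 0, -1, 0, 3.8, -8.2, 0, 0, 0, -1]

```text
time: 12.68
tcp_pos: [0.642, -0.2293, 0.1609]
tcp_rot: [[0.238, 0.88, 0.411], [-0.971, 0.216, 0.1], [-0.001, -0.423, 0.906]]
force: [-0.5, 0.3, -3.1]
grip_width: 0.0373
```

send_rows:
  deltas: [0, 0.8, -1.8, 0, 0, 0, -1, 0, 1.7, -3.6, 0, 0, 0, -1, 0, 2.5, -5.4, 0, 0, 0, -1, 0, 3.4, -7.2, 0, 0, 0, -1, 0, 4.2, -9.1, 0, 0, 0, -1]

```text
time: 13.3
tcp_pos: [0.6419, -0.2294, 0.1508]
tcp_rot: [[0.238, 0.88, 0.411], [-0.971, 0.216, 0.1], [-0.001, -0.423, 0.906]]
force: [0.1, 0.6, -1.3]
grip_width: 0.0376
```

```bash
cat > w.py <<'E'
from h import *
import sys
F=[];n=int(sys.argv[1])
for i in range(n): s=grab('scene');F.append(manip.observe()['force'])
o=manip.observe();print(o['time'],o['tcp_pos'].round(4),'F',np.mean(F,0).round(2),'+-',(np.std(F,0)/n**.5).round(2))
hsv=cv2.cvtColor(s['frame'],cv2.COLOR_BGR2HSV);m=cv2.inRange(hsv,(0,140,90),(7,255,255))|cv2.inRange(hsv,(174,140,90),(180,255,255))
sub=m[130:230,188:212]; r,c=np.nonzero(sub); rows=[np.mean(r[c==k])+130 for k in range(24) if (c==k).any()]
print('ptr rows',np.round(rows,1))
# world height from row near tip, at pointer tip column: invert along vertical
E
python3 w.py 10
python3 - <<'E' |sed -n '/---/,$p'
from m import *
print('---')
for z in(.315,.305,.295,.275,.255): print(z,proj(s,sp(0,.06,z)).round(1),proj(s,sp(0,.09,z)).round(1))
E
```

```text
13.8 [ 0.6419 -0.2294  0.151 ] F [-0.24  0.19 -2.02] +- [0.21 0.17 0.14]
ptr rows [166.  166.  166.  166.  165.5 165.5 166.  166.  166.  165.5 165.5 165.5
 165.5 165.5 165.5 165.5 165.5 165.5 165.5 165.5 165.5 165.  165.5 165. ]
---
0.315 [199.4 160.5] [211.1 160.2]
0.305 [199.6 163.9] [211.3 163.6]
0.295 [199.9 167.2] [211.5 167. ]
0.275 [200.3 173.8] [211.8 173.6]
0.255 [200.8 180.3] [212.1 180. ]
```

send_rows:
  deltas: [0, 0.8, -1.8, 0, 0, 0, -1, 0, 1.7, -3.6, 0, 0, 0, -1, 0, 2.5, -5.4, 0, 0, 0, -1, 0, 3.4, -7.2, 0, 0, 0, -1, 0, 4.2, -9.1, 0, 0, 0, -1]

```text
time: 14.42
tcp_pos: [0.6419, -0.2294, 0.1408]
tcp_rot: [[0.238, 0.88, 0.411], [-0.971, 0.216, 0.1], [-0.001, -0.423, 0.906]]
force: [0.5, 0.4, -0.4]
grip_width: 0.0373
```

send_rows:
  deltas: [0, 0.8, -1.8, 0, 0, 0, -1, 0, 1.7, -3.6, 0, 0, 0, -1, 0, 2.5, -5.4, 0, 0, 0, -1, 0, 3.4, -7.2, 0, 0, 0, -1, 0, 4.2, -9.1, 0, 0, 0, -1]

```text
time: 15.05
tcp_pos: [0.6418, -0.2293, 0.1308]
tcp_rot: [[0.238, 0.88, 0.411], [-0.971, 0.216, 0.1], [-0.001, -0.423, 0.906]]
force: [-0.3, 0.1, -0.6]
grip_width: 0.0371
```

```bash
python3 w.py 20
```

```text
16.05 [ 0.6418 -0.2294  0.1308] F [ 0.02  0.08 -0.62] +- [0.11 0.09 0.13]
ptr rows [183.6 173.  173.  173.  172.  172.5 172.5 172.5 172.5 172.5 172.5 172.5
 172.5 172.5 172.  172.5 172.  172.5 172.  172.  172.  172.  172.  172. ]
```

send_rows:
  deltas: [0, 0.7, -1.4, 0, 0, 0, -1, 0, 1.4, -2.9, 0, 0, 0, -1, 0, 2.1, -4.5, 0, 0, 0, -1, 0, 2.7, -5.8, 0, 0, 0, -1, 0, 3.2, -6.8, 0, 0, 0, -1]

```text
time: 16.68
tcp_pos: [0.6418, -0.2294, 0.1233]
tcp_rot: [[0.238, 0.88, 0.411], [-0.971, 0.216, 0.1], [-0.001, -0.423, 0.906]]
force: [-0.4, -1.0, 0.2]
grip_width: 0.0373
```

```bash
python3 w.py 40
```

```text
18.675 [ 0.6418 -0.2293  0.1233] F [ 0.08 -0.06 -0.08] +- [0.07 0.07 0.08]
ptr rows [175.  175.  175.  175.  175.  175.  175.  175.  174.5 174.5 174.5 174.5
 174.5 174.5 174.5 174.5 174.5 174.5 174.5 174.5 174.5 174.  174.  174. ]
```

send_rows:
  deltas: [0, 0.2, -0.4, 0, 0, 0, -1, 0, 0.4, -0.9, 0, 0, 0, -1, 0, 0.4, -0.9, 0, 0, 0, -1, 0, 0.4, -0.9, 0, 0, 0, -1, 0, 0.4, -0.9, 0, 0, 0, -1]
  force: 5

```text
time: 19.3
tcp_pos: [0.6418, -0.2293, 0.1224]
tcp_rot: [[0.238, 0.88, 0.411], [-0.971, 0.216, 0.1], [-0.001, -0.423, 0.906]]
force: [0.0, 0.2, -0.8]
grip_width: 0.0379
```

send_rows:
  deltas: [0, 0, 0, 0, 0, 0, -0.12, 0, 0, 0, 0, 0, 0, -0.08, 0, 0, 0, 0, 0, 0, 0, 0, 0, 0, 0, 0, 0, 0.1, 0, 0, 0, 0, 0, 0, 0.2]

```text
time: 19.92
tcp_pos: [0.6418, -0.2293, 0.1224]
tcp_rot: [[0.238, 0.88, 0.411], [-0.971, 0.216, 0.1], [-0.001, -0.423, 0.906]]
force: [0.5, -0.2, 0.4]
grip_width: 0.0528
```

```bash
python3 w.py 6; python3 w.py 3; python3 w.py 3;python3 - <<'E'
from h import *
s=load('scene');t=grab('top')
a=cv2.resize(s['frame'][150:250,150:217],(400,600),interpolation=cv2.INTER_CUBIC) #6x
b=cv2.resize(t['frame'][135:210,310:360],(400,600),interpolation=cv2.INTER_CUBIC) #8x
cv2.imwrite('pics/p4.png',np.hstack([a,b]));print(manip.observe()['grip_width'])
E
```

```text
20.225 [ 0.6418 -0.2293  0.1223] F [ 0.44 -0.01 -0.06] +- [0.22 0.17 0.13]
ptr rows [175.5 175.5 175.5 175.5 175.5 175.5 175.5 175.5 175.5 175.5 175.5 175.5
 175.5 175.5 175.5 175.5 175.5 175.5 175.5 175.5 175.  175.  175.  175. ]
20.375 [ 0.6418 -0.2294  0.1223] F [ 0.15 -0.47 -0.26] +- [0.14 0.09 0.08]
ptr rows [175.5 175.5 176.  175.5 175.5 175.5 175.5 175.5 175.5 175.5 175.5 175.5
 175.5 175.5 175.5 175.5 175.5 175.5 175.5 175.5 175.5 175.  175.  175. ]
20.525 [ 0.6418 -0.2294  0.1223] F [0.02 0.21 0.12] +- [0.34 0.08 0.11]
ptr rows [176.  175.5 175.5 175.5 175.5 175.  175.5 175.5 175.5 175.5 175.5 175.5
 175.5 175.5 175.5 175.5 175.5 175.5 175.5 175.5 175.  175.  175.  175. ]
0.05290384451281397
```

View pics/p4.png

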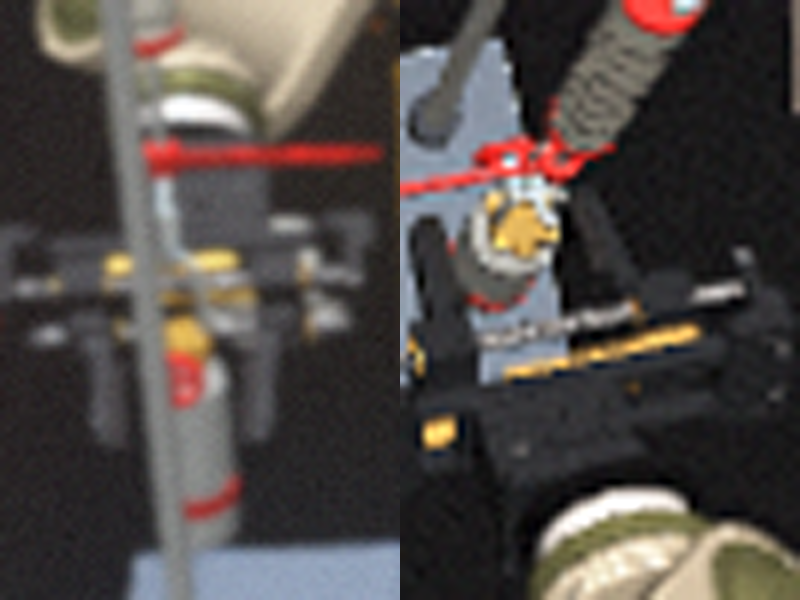

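send_rows:
  deltas: [0, 0, 0, 0, 0, 0, 0.4, 0, 0, 0, 0, 0, 0, 0.6, 0, 0, 0, 0, 0, 0, 0.8, 0, 0, 0, 0, 0, 0, 1, 0, 0, 0, 0, 0, 0, 1]

```text
time: 21.2
tcp_pos: [0.6418, -0.2294, 0.1224]
tcp_rot: [[0.238, 0.88, 0.411], [-0.971, 0.216, 0.1], [-0.001, -0.423, 0.906]]
force: [-0.4, -0.4, 0.5]
grip_width: 0.0884
```

send_rows:
  deltas: [0, -8, 0, 0, 0, 0, 1, 0, -22, 0, 0, 0, 0, 1, 0, -45, 0, 0, 0, 0, 1, 0, -72, 0, 0, 0, 0, 1, 0, -100, 0, 0, 0, 0, 1]

```text
time: 21.82
tcp_pos: [0.5524, -0.2512, 0.1654]
tcp_rot: [[0.238, 0.88, 0.411], [-0.971, 0.215, 0.1], [-0.0, -0.423, 0.906]]
force: [-0.0, -0.6, 0.8]
grip_width: 0.0879
```

send_rows:
  deltas: [0, -20, 0, 0, 0, 0, 1, 0, -40, 0, 0, 0, 0, 1, 0, -40, 0, 0, 0, 0, 1, 0, -40, 0, 0, 0, 0, 1, 0, -40, 0, 0, 0, 0, 1]

```text
time: 22.45
tcp_pos: [0.5189, -0.2592, 0.1813]
tcp_rot: [[0.238, 0.88, 0.411], [-0.971, 0.216, 0.1], [-0.001, -0.423, 0.906]]
force: [-0.0, -1.1, 0.1]
grip_width: 0.0884
```

```bash
python3 w.py 2;  python3 w.py 4
python3 - <<'E'
from h import *
s=load('scene');t=grab('top')
a=cv2.resize(s['frame'][130:230,165:232],(402,600),interpolation=cv2.INTER_CUBIC) #6x
b=cv2.resize(t['frame'][135:235,280:346],(396,600),interpolation=cv2.INTER_CUBIC) #6x
cv2.imwrite('pics/p5.png',np.hstack([a,b]));o=manip.observe();print(o['joints'].round(0),o['tcp_pos'])
E
```

```text
22.55 [ 0.5188 -0.2592  0.1813] F [-0.29  0.05 -0.73] +- [0.06 0.3  0.01]
ptr rows [175.5 175.5 175.5 175.5 175.5 175.5 175.5 175.5 175.5 175.  175.5 175.
 175.  175.5 175.5 175.5 175.5 175.5 175.5 175.5 175.  175.  175.  175. ]
22.75 [ 0.5187 -0.2594  0.1814] F [ 0.11 -0.55  0.59] +- [0.13 0.1  0.15]
ptr rows [175.5 175.5 175.5 175.5 175.5 175.5 175.5 175.5 175.5 175.  175.  175.
 175.  175.5 175.5 175.5 175.5 175.5 175.5 175.5 175.  175.  175.  175. ]
[-62.  24. 113.  82.  62. -42.] [ 0.51865618 -0.25944105  0.18148161]
```

View pics/p5.png

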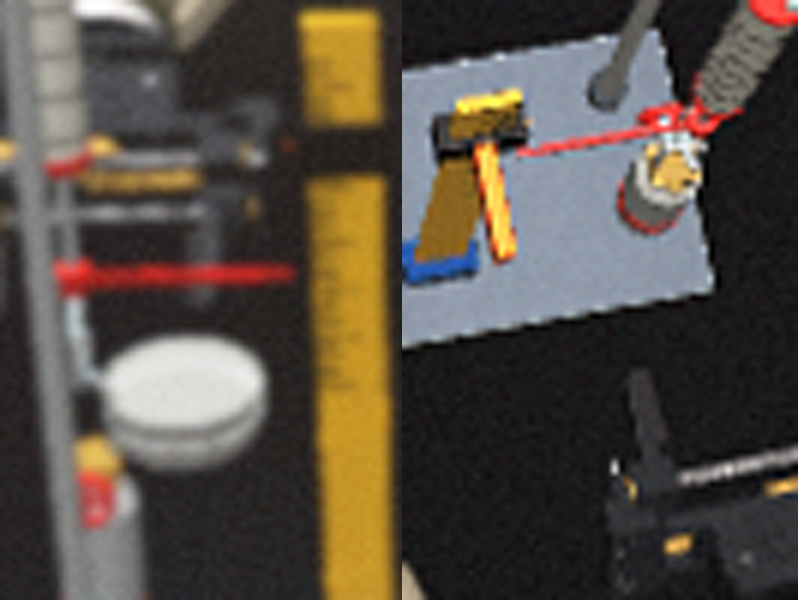

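```bash
python3 - <<'E' |sed -n '/---/,$p'
from m import *
t=load('top');s=load('scene')
print('---')
def lc(X): d=R.T@(np.array(X[:2])-o); return (d*1000).round(1)
hsv=cv2.cvtColor(t['frame'],cv2.COLOR_BGR2HSV)
m=cv2.inRange(hsv,(8,150,150),(19,255,255))
k,_,q,c=cv2.connectedComponentsWithStats(m)
for i in range(1,k):
  if q[i,4]>4 and 280<c[i,0]<310 and 150<c[i,1]<190: 
    print('fin',c[i].round(1),q[i],lc(atz(t,*c[i],.3375+.012)))
    X0,Y0,w,h=q[i,:4]; M=(_==i)
    for r in(Y0+2,Y0+h//2,Y0+h-3):
      cc=np.nonzero(M[r])[0]; print(r,cc.min(),cc.max(),lc(atz(t,cc.mean(),r,.3495)))
hs=cv2.cvtColor(s['frame'],cv2.COLOR_BGR2HSV)
print(hs[150:158,208:217].tolist()[3])
from kin import *
from p import Rt
q=manip.observe()['joints']
for p in((.4886,-.1351,.332),(.5689,-.1184,.332),(.5689,-.1184,.268)):
  q,e=ik(np.array(p),Rt(11.7,25),q);print(q.round(0),round(e,3))
E
python3 p.py .4886,-.1351,.332,11.7,25 .5689,-.1184,.332,11.7,25 .5689,-.1184,.268,11.7,25
```

```text
---
fin [293.3 159.6] [292 159   4   3   7] [-11.3 120.5]
161 292 292 [-14.8 125. ]
160 292 295 [-12.6 120.2]
159 292 295 [ -9.7 119.6]
[[150, 4, 70], [165, 8, 61], [20, 51, 45], [8, 83, 55], [9, 131, 70], [10, 126, 69], [10, 98, 57], [15, 59, 43], [0, 43, 42]]
[-55.  -6. 120.  74.  60. -15.] 0.0
[-43.   3. 112.  78.  49. -12.] 0.0
[-43.   9. 116.  87.  48. -26.] 0.0
tot [-128.1  -63.3  136.5] [ 0.03  0.83 -1.89] n>=3.2
tot [-0.1 74.3 34.7] [0. 0. 0.] n>=1.3
tot [  0.  27. -58.] [0. 0. 0.] n>=1.0
```

send_rows:
  deltas: [-16, -20, 17, 0, 0.1, -0.2, 0.5, -45, -35, 48, 0, 0.3, -0.7, 0, -80, -48, 85, 0, 0.5, -1.2, -0.1, -108, -58, 115, 0, 0.7, -1.6, -0.1, -128, -63, 136, 0, 0.8, -1.9, -0.1]
  force: 15

```text
time: 23.42
tcp_pos: [0.4884, -0.134, 0.333]
tcp_rot: [[0.203, 0.888, 0.413], [-0.979, 0.183, 0.088], [0.002, -0.422, 0.907]]
force: [0.5, -1.0, 0.4]
grip_width: 0.0407
```

send_rows:
  deltas: [0, 0, 0, 0, 0, 0, -0.1, 0, 0, 0, 0, 0, 0, -0.1, 0, 0, 0, 0, 0, 0, -0.1, 0, 0, 0, 0, 0, 0, -0.1, 0, 0, 0, 0, 0, 0, -0.1]

```text
time: 24.05
tcp_pos: [0.4886, -0.1355, 0.3312]
tcp_rot: [[0.202, 0.887, 0.415], [-0.979, 0.183, 0.086], [-0.0, -0.423, 0.906]]
force: [-0.0, -0.6, -0.3]
grip_width: 0.0399
```

```bash
python3 p.py .5689,-.1184,.332,11.7,25; python3 w.py 2
python3 - <<'E' |sed -n '/---/,$p'
from m import *
t=grab('top')
print('---')
def lc(X): d=R.T@(np.array(X[:2])-o); return (d*1000).round(1)
hsv=cv2.cvtColor(t['frame'],cv2.COLOR_BGR2HSV)
m=cv2.inRange(hsv,(5,120,60),(22,255,255))
for r in range(158,182,2):
  c=np.nonzero(m[r,280:305])[0]+280
  if len(c): print(r,c.min(),c.max(),[lc(atz(t,x,r,.3495)).tolist() for x in (c.max(),)], hsv[r,c.max()])
E
```

```text
tot [-0.5 74.  35.5] [ 0.04 -0.01  0.02] n>=1.3
24.15 [ 0.4886 -0.1354  0.3314] F [-0.22  0.05 -0.1 ] +- [0.46 0.25 0.1 ]
ptr rows [175.5 175.5 175.5 175.5 175.5 175.5 175.5 175.5 175.5 175.5 175.5 175.5
 175.5 175.5 175.5 175.5 175.5 175.5 175.5 175.5 175.  175.  175.  175. ]
---
160 292 295 [[-13.3, 115.9]] [ 13 208 217]
162 286 295 [[-19.1, 117.0]] [ 22 174 255]
164 286 296 [[-25.4, 115.3]] [ 11 155 239]
166 285 295 [[-30.6, 119.3]] [ 21 169 255]
168 285 297 [[-37.3, 114.7]] [  8 134 175]
170 284 297 [[-43.1, 115.8]] [ 17 177 255]
172 283 297 [[-48.8, 116.9]] [ 22 175 255]
174 283 298 [[-55.0, 115.2]] [ 11 158 240]
176 282 297 [[-60.2, 119.1]] [ 21 174 255]
178 295 296 [[-65.4, 123.0]] [  7 151 130]
```

send_rows:
  deltas: [0, 15, 7, 0, 0, 0, -0.1, 0, 37, 18, 0, 0, 0, -0.1, 0, 58, 28, 0, 0, 0, -0.1, 0, 70, 33.5, 0, 0, 0, -0.1, 0, 74, 35.5, 0, 0, 0, -0.1]

```text
time: 24.82
tcp_pos: [0.5692, -0.1183, 0.3322]
tcp_rot: [[0.203, 0.887, 0.414], [-0.979, 0.184, 0.086], [0.0, -0.423, 0.906]]
force: [-0.7, 0.1, 0.6]
grip_width: 0.0392
```

send_rows:
  deltas: [0, 0, 0, 0, 0, 0, -0.4, 0, 0, 0, 0, 0, 0, -0.6, 0, 0, 0, 0, 0, 0, -1, 0, 0, 0, 0, 0, 0, -1, 0, 0, 0, 0, 0, 0, -1]

```text
time: 25.45
tcp_pos: [0.569, -0.1204, 0.3326]
tcp_rot: [[0.198, 0.888, 0.414], [-0.98, 0.179, 0.086], [0.002, -0.423, 0.906]]
force: [0.6, -8.7, -0.3]
grip_width: 0.0098
```

```bash
cat > lv.py <<'E'
from h import *
# average several scene frames; report orange index & red pointer rows near tip
A=[];F=[]
for i in range(4): s=manip.grab_frame('scene');A.append(s['frame'].astype(float));F.append(manip.observe()['force'])
s['frame']=np.mean(A,0).round().astype(np.uint8);pickle.dump(s,open('scene.pkl','wb'))
o=manip.observe();print(o['time'],o['tcp_pos'].round(4),'F',np.mean(F,0).round(2),o['grip_width'].round(4))
a=np.mean(A,0);red=a[:,:,2]-np.maximum(a[:,:,1],a[:,:,0])
for c in range(202,219):
  col=red[140:190,c]; r=np.arange(140,190); 
  w=np.clip(col-12,0,None); 
  # split into blobs
  b=(w>0).astype(np.uint8); n,l=cv2.connectedComponents(b.reshape(-1,1)); l=l.ravel()
  print(c,[(round(float((w*r)[l==i].sum()/w[l==i].sum()),2),round(float(w[l==i].max()))) for i in range(1,n)])
E
python3 lv.py
```

```text
Traceback (most recent call last):
  File "lv.py", line 6, in <module>
    o=manip.observe();print(o['time'],o['tcp_pos'].round(4),'F',np.mean(F,0).round(2),o['grip_width'].round(4))
                                                                                      ^^^^^^^^^^^^^^^^^^^^^
AttributeError: 'float' object has no attribute 'round'
```

```bash
sed -i "s/o\['grip_width'\].round(4)/o['grip_width']/" lv.py; python3 lv.py
```

```text
25.85 [ 0.569  -0.1204  0.3326] F [ 0.64 -7.71 -0.53] 0.01018635149051372
202 [(175.21, 142)]
203 [(175.23, 140)]
204 [(175.22, 139)]
205 [(175.24, 140)]
206 [(175.24, 141)]
207 [(175.17, 136)]
208 [(175.12, 128)]
209 [(175.05, 113)]
210 [(175.03, 104)]
211 [(154.0, 2), (175.02, 104)]
212 [(153.84, 17), (175.04, 94)]
213 [(153.77, 19), (175.0, 64)]
214 [(153.67, 5), (174.97, 22)]
215 [(143.38, 6), (161.3, 2)]
216 [(144.19, 18), (167.98, 14)]
217 [(144.27, 27), (172.73, 22)]
218 [(144.37, 31), (174.01, 27)]
```

send_rows:
  deltas: [1, 0, 0, 0, 0, 0, -1, 2, 0, 0, 0, 0, 0, -1, 2.5, 0, 0, 0, 0, 0, -1, 2.5, 0, 0, 0, 0, 0, -1, 2.5, 0, 0, 0, 0, 0, -1]

```text
time: 26.48
tcp_pos: [0.5691, -0.1207, 0.3324]
tcp_rot: [[0.204, 0.887, 0.414], [-0.979, 0.184, 0.087], [0.001, -0.423, 0.906]]
force: [-7.9, 0.2, 0.7]
grip_width: 0.0103
```

send_rows:
  deltas: [0, 2, -4.5, 0, 0, 0, -1, 0, 5.5, -11.8, 0, 0, 0, -1, 0, 9.3, -20, 0, 0, 0, -1, 0, 13.1, -28.1, 0, 0, 0, -1, 0, 16.9, -36.3, 0, 0, 0, -1]

```text
time: 27.1
tcp_pos: [0.5691, -0.1207, 0.2922]
tcp_rot: [[0.204, 0.887, 0.414], [-0.979, 0.184, 0.087], [0.001, -0.423, 0.906]]
force: [-7.1, -0.9, 2.5]
grip_width: 0.01
```

send_rows:
  deltas: [0, 2.5, -5.4, 0, 0, 0, -1, 0, 5, -10.9, 0, 0, 0, -1, 0, 6.8, -14.5, 0, 0, 0, -1, 0, 7.2, -15.4, 0, 0, 0, -1, 0, 7.2, -15.4, 0, 0, 0, -1]

```text
time: 27.72
tcp_pos: [0.5691, -0.1207, 0.2751]
tcp_rot: [[0.204, 0.887, 0.414], [-0.979, 0.184, 0.086], [0.0, -0.423, 0.906]]
force: [-5.2, 0.1, 0.7]
grip_width: 0.0094
```

```bash
python3 lv.py
```

```text
27.925 [ 0.5691 -0.1207  0.2751] F [-5.33  0.25  0.71] 0.009779527621559895
202 [(175.23, 142)]
203 [(175.24, 140)]
204 [(175.23, 138)]
205 [(144.09, 5), (175.23, 141)]
206 [(143.75, 21), (175.23, 139)]
207 [(143.7, 27), (175.16, 137)]
208 [(143.42, 26), (175.12, 126)]
209 [(143.23, 20), (175.07, 112)]
210 [(143.15, 5), (148.0, 2), (175.03, 102)]
211 [(175.03, 100)]
212 [(174.92, 91)]
213 [(174.55, 64)]
214 [(173.9, 25)]
215 [(142.45, 8), (157.0, 2), (161.0, 0), (173.12, 8)]
216 [(151.65, 20), (181.62, 2)]
217 [(153.52, 27), (183.35, 16)]
218 [(154.26, 30), (184.05, 24)]
```

send_rows:
  deltas: [0, 0.8, -1.7, 0, 0, 0, -1, 0, 1.6, -3.5, 0, 0, 0, -1, 0, 2.4, -5.2, 0, 0, 0, -1, 0, 2.4, -5.2, 0, 0, 0, -1, 0, 2.4, -5.2, 0, 0, 0, -1]

```text
time: 28.55
tcp_pos: [0.5691, -0.1207, 0.2695]
tcp_rot: [[0.204, 0.887, 0.414], [-0.979, 0.184, 0.086], [0.0, -0.423, 0.906]]
force: [-4.3, 0.7, 0.9]
grip_width: 0.0096
```

```bash
python3 lv.py | sed -n '1p;10,15p'
cat > band.py <<'E'
from m import *
s=load('scene')
p=cv2.imread('pics/p5.png')[:, :402]
old=cv2.resize(p,(67,100),interpolation=cv2.INTER_AREA).astype(float)
new=s['frame'][130:230,165:232].astype(float)
yl=lambda a:np.minimum(a[:,:,2],a[:,:,1])-a[:,:,0]
print('---')
res={}
for n,a in(('old',old),('new',new)):
  y=yl(a)[:,54:62].mean(1)   # rule interior cols 219-226
  d=y<60; r=np.arange(100)+130.
  k,l=cv2.connectedComponents(d.astype(np.uint8).reshape(-1,1)); l=l.ravel()
  for i in range(1,k):
    idx=np.nonzero(l==i)[0]
    if 10>len(idx)>=5 or len(idx)>=5:
      def cross(i0,i1): return r[i0]+(60-y[i0])/(y[i1]-y[i0])
      if idx[0]>0 and idx[-1]<99: t0,b0=cross(idx[0]-1,idx[0]),cross(idx[-1],idx[-1]+1); print(n,'band',round(t0,2),round(b0,2),'mid',round((t0+b0)/2,2)); res.setdefault(n,(t0+b0)/2)
def z_of(row,y=.12):
  from scipy.optimize import brentq
  return brentq(lambda z:proj(s,sp(-.0,y,z))[1]-row,.2,.4)
if len(res)==2: print('marker moved mm',1000*(z_of(res['old'])-z_of(res['new'])))
ro,po=153.75,175.02
print('needed mm',1000*(z_of(ro,.095)-z_of(po,.095)))
E
python3 band.py | sed -n '/---/,$p'
```

```text
28.75 [ 0.5691 -0.1207  0.2695] F [-5.43  0.04  0.51] 0.009938660988187673
210 [(145.0, 4), (175.04, 104)]
211 [(175.04, 101)]
212 [(175.04, 94)]
213 [(175.02, 74)]
214 [(174.95, 41)]
215 [(142.43, 6), (149.0, 1), (157.0, 0), (174.93, 10)]
---
old band 149.76 159.48 mid 154.62
new band 171.33 180.44 mid 175.89
marker moved mm 63.61754386352775
needed mm 63.37919465723157
```

send_rows:
  deltas: [0, 0, 0, 0, 0, 0, -0.7, 0, 0, 0, 0, 0, 0, -0.5, 0, 0, 0, 0, 0, 0, -0.3, 0, 0, 0, 0, 0, 0, -0.1, 0, 0, 0, 0, 0, 0, -0.1]

```text
time: 29.38
tcp_pos: [0.5694, -0.1211, 0.2696]
tcp_rot: [[0.203, 0.887, 0.414], [-0.979, 0.183, 0.086], [0.001, -0.423, 0.906]]
force: [-0.3, -0.9, 0.1]
grip_width: 0.0398
```

```bash
python3 lv.py | sed -n '1p;10,15p'; python3 band.py | grep -E 'new|moved'
```

```text
29.575 [ 0.5694 -0.1211  0.2696] F [0.08 0.46 0.19] 0.0396506575399504
210 [(175.03, 104)]
211 [(175.04, 102)]
212 [(140.0, 6), (144.95, 8), (175.05, 94)]
213 [(140.0, 11), (145.22, 19), (175.03, 74)]
214 [(140.0, 14), (145.27, 24), (174.91, 41)]
215 [(144.2, 27), (156.28, 3), (174.96, 10)]
new band 171.33 180.45 mid 175.89
marker moved mm 63.628929919829716
```

Marker stayed put and is level with the pointer. Retract.

send_rows:
  deltas: [0, -6, -3, 0, 0, 0, -0.1, 0, -20, -9.5, 0, 0, 0, -0.1, 0, -45, -21.5, 0, 0, 0, -0.1, 0, -75, -36, 0, 0, 0, -0.1, 0, -100, -48, 0, 0, 0, -0.1]

```text
time: 30.2
tcp_pos: [0.4592, -0.1435, 0.2683]
tcp_rot: [[0.202, 0.887, 0.414], [-0.979, 0.183, 0.086], [0.001, -0.423, 0.906]]
force: [-0.2, 0.2, 0.3]
grip_width: 0.0394
```

send_rows:
  deltas: [0, 0, 0, 0, 0, 0, -0.1, 0, 0, 0, 0, 0, 0, -0.1, 0, 0, 0, 0, 0, 0, -0.1, 0, 0, 0, 0, 0, 0, -0.1, 0, 0, 0, 0, 0, 0, -0.1]

```text
time: 30.82
tcp_pos: [0.461, -0.1433, 0.2684]
tcp_rot: [[0.203, 0.887, 0.414], [-0.979, 0.184, 0.086], [0.0, -0.423, 0.906]]
force: [0.6, -0.1, 0.1]
grip_width: 0.0395
```

```bash
python3 lv.py | sed -n '1p;10,15p'; python3 band.py | grep -E 'new|moved'
python3 - <<'E'
from h import *
s=load('scene');t=grab('top')
a=cv2.resize(s['frame'][120:270,150:250],(400,600),interpolation=cv2.INTER_CUBIC)
b=cv2.resize(t['frame'][75:275,100:350],(400,320),interpolation=cv2.INTER_AREA)
A=np.zeros((600,800,3),np.uint8);A[:,:400]=a;A[:320,400:]=b
cv2.imwrite('pics/end.png',A)
E
```

```text
31.025 [ 0.4609 -0.1435  0.2684] F [-0.14  0.31  0.25] 0.03939824618098278
210 [(175.03, 104)]
211 [(175.06, 100)]
212 [(175.01, 95)]
213 [(175.01, 75)]
214 [(174.93, 42)]
215 [(148.39, 7), (175.01, 10)]
new band 171.33 180.45 mid 175.89
marker moved mm 63.63214241712711
```

View pics/end.png

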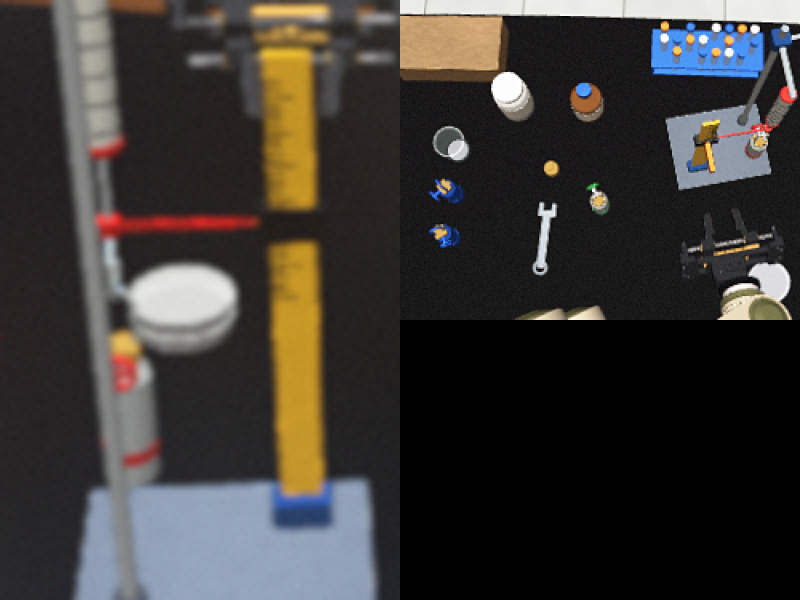

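The cylinder hangs still, the marker is level with the pointer (row 222 in the enlarged view), the bystanders are where they were and the gripper is clear.

```bash
python3 -c "
from bench import manip
print(manip.sign_off())"
```

```text
the job is handed in; nothing more can be done
None
```

The red cylinder hangs by its loop in the balance hook, released and still, and the marker is level with the pointer. I handed the job in at about 31 s of the 72 s allowed.

- **Loading:** I lowered the cylinder in small steps until the wrist force was about zero (−0.08 ± 0.08 N), then 1 mm more, and opened the gripper gradually. The pointer row in the camera stayed at about 175 px in every reading after release, with no visible bounce. The hook was drawn down about 42 mm of its 85 mm, which fits the 2.5–2.75 N weighed in the gripper (roughly 0.27 kg).
- **Marking:** The image showed the marker needed to slide 63.4 mm. I measured 63.6 mm from its shift on the rule, and 62.9 mm from the arm. It did not move when released or when the arm backed away. At the last check the pointer and marker index merged at one height (row 175.0), so they are level to about 0.5 mm.
- **Bench:** The bystanders looked undisturbed in the last picture, and the gripper was clear of everything.
- **Disagreements:** Camera and arm estimates of the loop's sideways position differed by about 4 mm before hooking. I used a middle value, and the loop went on without a contact force showing. Gripping the marker's fin slightly off-centre gave about 9 N of sideways force. I eased that off, but about 5–8 N along the fin remained until I released it.

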